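# Open the dryer blower: reverse-threaded hand nut and slotted cover

### The job

Open the dryer's lint blower for cleaning: its red hand nut has a reverse thread, so turn it clockwise (looking down on it) as far as it goes, until it stops at the end of its thread. Then lift the slotted cover by its yellow tab over the lip, draw it uphill out from under the nut, and set it down - not drop it - flat in the blue tray, tab up. Leave the nut unscrewed and everything else on the worktop where it is.

Things in the scene. Friction and masses are not known exactly. Their poses are not given: they have to be found in the camera images.
- nut_grip (a point): Red round ribbed hand nut, 40 mm across, 28 mm long, on the brass stud of the blower. Point on its axis, half-way along the red part. z points out along the stud, which leans 30 deg from vertical, towards the robot give or take the unit's yaw (0.3 rad). Under the red part is a black neck 28 mm across, 14 mm long, whose lower face, 28 mm below this point, holds the cover down.
- nut (a joint): Turn of the nut, rad: 0 tight, 3.6 at the end of its thread, where a stop keeps it on the stud; starts at 0 to 0.4. REVERSE THREAD: it grows and loosens when turned clockwise seen from its outer end (negative sense about nut_grip's z). The nut climbs 3 mm along the stud per rad. Friction 0.1 N m, stays where left. Fingers fit round it within 0.7 rad of the cover's +y and -y sides.
- stud_foot (a point): Where the stud (brass, 12 mm thick, 60 mm long) leaves the blower's flat round grey face, 170 mm across, square to the stud; 120 mm above the worktop. The unit is fixed. A fixed steel lip, 5 mm high and 50 mm long, stands on the face 77 mm uphill of this point, just beyond the cover's uphill edge. Axes are those of the unit's foot: z vertical, +x the uphill way.
- cover_tab (a point): Yellow tab of the slotted cover, the grasp point: 28 mm long (this point's x), 8 mm thick (y), standing 30 mm above the plate (z). Point at mid-length, 22 mm above the plate's upper face, 8 mm below the tab's top, 26 mm above the plate's underside. At the start +x points uphill and z out along the stud; the stud axis is 56 mm from this point in -x.
- cover_mid (a point): Middle of the cover's aluminium plate, 107 (x) x 70 (y) x 4 mm, half-way through it: 34.5 mm in -x and 24 mm in -z from cover_tab, same axes. 0.08 to 0.17 kg. It starts on the leaning face under the nut; the lip blocks it uphill. With the nut fully unscrewed it has 11 mm of room to lift off the face; lifted about 8 mm, and kept parallel to the face, it clears the lip.
- slot_end (a point): Closed end of the slot in the cover's plate: 18 mm wide, open at the plate's -x (downhill) edge, 40 mm deep; the stud stands in it, with 2 mm to spare at this end. Drawn 55 mm along +x (uphill) the plate is clear of the stud and of the nut above it. Same axes as cover_tab.
- cover: The slotted cover as a whole (plate and yellow tab). Origin on the plate's underside, 56 mm in -x and 26 mm in -z from cover_tab; same axes.
- tray: Blue open tray, fixed, 220 (its x) x 170 (its y) x 32 mm high, walls and floor 5 mm thick. Origin: centre of its underside; z up. It stands beside the blower, on either side, yaw up to 0.3 rad.
- clamp: Bystander: ring-shaped steel hose clamp, 70 mm across, 12 mm high, lying flat. Origin at the centre of its underside.
- bitbox: Bystander: grey driver-bit case 85 x 60 x 22 mm. Origin at the centre of its underside.
- driver: Bystander: screwdriver with a green handle, lying on the worktop.
- brush: Bystander: small brush lying on the worktop.
- cleaner: Bystander: grey bottle, 64 mm across, 170 mm tall, standing. Origin at the centre of its underside.
- tin: Bystander: can, 70 mm across, 90 mm tall, standing. Origin at the centre of its underside.
- cup: Bystander: white open cup, 76 mm across, 85 mm tall, standing. Origin at the centre of its underside.

How it is judged:
On the way, in this order (a step that is already met when the one before it is completed fails the run):
1. the hand nut is unscrewed clockwise to the end of its thread (joint above 3.3 rad) (value of joint nut above 3.3 rad), for 0.1 s.
2. the cover is drawn off: its middle is over 80 mm from where it began (distance of cover_mid from where it was at the start of the episode above 0.08 m), for 0.1 s.
3. the cover is brought down into the tray in the fingers: its middle less than 35 mm above the tray's underside while the fingers touch it (x of cover_mid in the frame of tray between -0.073 and 0.073 m and y of cover_mid in the frame of tray between -0.055 and 0.055 m and z of cover_mid in the frame of tray below 0.035 m and contact force between the fingers and cover above 0.3 N), for 0.05 s.
At the end, for the whole second after the job is handed in: The cover lies flat on the tray's floor (its middle 3 to 13 mm above the tray's underside, within 73 mm of the tray's centre along the tray's x and 55 mm along its y), tab up within 0.1 rad, at rest, and the nut is still unscrewed (above 3.2 rad) (x of cover_mid in the frame of tray between -0.073 and 0.073 m and y of cover_mid in the frame of tray between -0.055 and 0.055 m and z of cover_mid in the frame of tray between 0.003 and 0.013 m and angle between cover_mid's own z axis and vertical below 0.1 rad and linear speed of cover below 0.02 m/s and value of joint nut above 3.2 rad); the robot touches nothing.
It fails at once if a bystander is shifted by more than 40 mm (distance of any of clamp, bitbox, driver, brush, cleaner, tin, cup from where it was at the start of the episode above 0.04 m).
It also fails if it takes over 72 s, if anything falls off the work surface, if the arm or the gripper's body presses on something with over 40 N, if the wrist force passes 120 N, or if a joint passes its speed limit or range.

### The arm

A 6-joint arm with a two-finger parallel gripper is mounted at the origin on the work surface. World frame = base frame: x ahead of the robot, y to its left, z up, the work surface at z = 0. Lengths are in m, angles in rad, forces in N, time in s.
With the tool pointing down it reaches from about 0.35 to 0.975 m from the base axis. Payload 4.9 kg.
Tool frame: the origin (TCP) lies at the very end of the fingers, on their centre line; the grasp point (between the pads) lies 19 mm behind it; z points along the fingers, x is the direction in which the jaws open and shut, and the axes are right-handed (so a half turn about z gives the same grasp; the last joint's range is limited). The gripper opens to 85 mm and grips with 20 to 120 N. Pads are 22 mm wide; open, the fingers measure 114 mm over their backs; the gripper's body (76 mm by 85 mm) begins 54 mm behind the grasp point. The pads swing forward as they close: fully open they stand 13 mm farther back than shut.
Start: joints at [-1.256, 0.053, 1.613, -0, 1.476, -0.119], TCP at [0.263, -0.567, 0.231] pointing down, gripper open.
Joint ranges: [-3.01, 3.01], [-1.01, 2.22], [0.06, 2.58], [-1.02, 4.17], [0.09, 2.62], [-3.14, 3.14]. Speed limits (rad/s): [2.57, 2.57, 3.14, 3.14, 3.14, 3.14].

### API

Orientations are given as a rotation vector (axis times angle).
In Python, from station import monitor, imaging, ticket gives the robot as it stands.
- The arm moves only by the tool step_arm, never from a script. Its argument "targets" is one flat list of numbers, 4 for each row, row after row: the shift along the tool's x, y, z in m, then the turn about the tool's z in rad. In form: [tx, ty, tz, roll, tx, ty, tz, roll, ...]. A call has 1 to 12 rows; each row is the pose to reach, as a shift and turn from the pose measured when the call began, along the tool's axes at that moment; what a row does not reach only later rows make up. A row lasts 1/12 s, in which the tool goes at most 41.7 mm and 7.16 degrees, less where a joint would pass 70% of its speed; a pose out of reach is approached as far as the arm can. A call with a gripper value outside its range is refused whole. "grip" is the finger opening in m, from 0 to 0.0854, set as the call begins (left out, the last holds). The fingers move at their own pace and stop on an object; "force" is the grip in N (left out, the last holds). Time passes only in rows, so rows that repeat a pose let the fingers close. It gives the time, the measured TCP pose, the force and the opening at its end, in the units of the state.
- monitor.get_obs(): the state, without advancing time (a new reading comes with each control period).
- imaging.get_image(name): name is "scene" or "top"; returns a dict with "color" (400x640x3 uint8, red, green, blue), "depth" (400x640 float32, m along the optical axis (not along the pixel's ray), 0 where there is no reading), "fov_y" (degrees; the focal length in pixels is half the picture's height over the tangent of half this angle, whatever the lens; pixels are square), "cx", "cy" (the principal point, pixels), "k1" (the pictures are not rectified: a ray, as slopes to the right and down, at radius r is drawn at 1 + k1 r^2 times it, then the intrinsics apply), "R" (3x3) and "t" (3): a world point X has camera coordinates R X + t. Camera axes: x right, y down, z forward; pixel columns grow to the right and rows downward; lengths in m; the calibration is good to about 2 mm. A picture is of the moment at which its call begins.
- ticket.finish_job(): hands the job in, once; it reports no verdict.
Trained networks look in a picture, given as the dict that the camera call returned (one of the last four; its "shot" number tells which), for a name from the list of things; names that differ only in an ending like _2 or _b are one class to them, and where a whole thing is asked for, a point or a joint stands for the part that bears it (a point fixed in the world has none). Each returns a list of dicts, best first, with "score" (0 to 1); they miss things now and then, are a little off and sometimes report something else, mostly with a low value. They report only what shows in the picture. A call takes as long as a camera call.
- imaging.search_frame(name, picture): "uv" ([column, row] in pixels, amid what is visible of it).
- imaging.mark_of(name, picture): "uv" ([column, row] in pixels: a listed point, or the origin of a listed thing).
The state is a dict: "t": time; "q": joint angles; "dq": joint speeds; "effort": joint torques, N m; "tool_pos": TCP position; "tool_rot": TCP orientation; "contact_force": force on the tool from outside, world axes, zero at the start; "wrist_torque": the same for the moment, N m; "opening": finger opening in m.
Only numpy, scipy, OpenCV 4.12 (cv2) and the standard library are available. Lean on these libraries where they do the work, as an engineer would, in place of code of your own. Each camera call takes 0.05 s, during which the arm holds its last target.

## Working session

There is one attempt and no reset: what is moved stays moved. The work goes in short steps, Python scripts to look and compute and a tool call to move; the robot and the scene stay as the last step left them, time stands still between calls to the robot, and variables do not carry over. Pictures are saved under pics/ and viewed, and the job is handed in when it is done.

Besides the shell and the picture viewer there is one more tool, called in YAML: its name, and indented under it one key for each argument. step_arm: Moves the arm, as the interface text tells. Its arguments: {"type":"object","properties":{"targets":{"type":"array","items":{"type":"number"}},"grip":{"type":"number"},"force":{"type":"number"}},"required":["targets"]}

```bash
ls; mkdir -p pics; cat > look.py <<'E'
import sys,cv2,numpy as np,pickle
from station import monitor,imaging
def shot(name,tag):
    p=imaging.get_image(name); pickle.dump(p,open(f'pics/{tag}.pkl','wb'))
    cv2.imwrite(f'pics/{tag}.png',p['color'][:,:,::-1]); return p
def ray(p,uv):
    f=p['color'].shape[0]/2/np.tan(np.radians(p['fov_y']/2))
    d=np.array([(uv[0]-p['cx'])/f,(uv[1]-p['cy'])/f]); s=d.copy()
    for _ in range(30): s=d/(1+p['k1']*(s@s))
    return np.array([s[0],s[1],1.])
def world(p,uv,depth=None):
    u,v=int(round(uv[0])),int(round(uv[1]))
    if depth is None:
        w=p['depth'][max(v-1,0):v+2,max(u-1,0):u+2]; w=w[w>0]; depth=np.median(w) if len(w) else np.nan
    return np.array(p['R']).T@(ray(p,uv)*depth-np.array(p['t']))
def proj(p,X):
    f=p['color'].shape[0]/2/np.tan(np.radians(p['fov_y']/2))
    c=np.array(p['R'])@X+p['t']; s=c[:2]/c[2]; s=s*(1+p['k1']*(s@s)); return s*f+[p['cx'],p['cy']]
def cloud(p):
    f=p['color'].shape[0]/2/np.tan(np.radians(p['fov_y']/2))
    H,W=p['depth'].shape; u,v=np.meshgrid(np.arange(W),np.arange(H))
    d=np.stack([(u-p['cx'])/f,(v-p['cy'])/f],-1); s=d.copy()
    for _ in range(30): s=d/(1+p['k1']*(s**2).sum(-1,keepdims=True))
    c=np.concatenate([s,np.ones((H,W,1))],-1)*p['depth'][...,None]
    X=(c-np.array(p['t']))@np.array(p['R']); X[p['depth']<=0]=np.nan; return X
def tri(p1,uv1,p2,uv2):
    A=[];b=[]
    M=np.zeros((3,3));y=np.zeros(3)
    for p,uv in((p1,uv1),(p2,uv2)):
        R=np.array(p['R']);o=-R.T@np.array(p['t']);d=R.T@ray(p,uv);d/=np.linalg.norm(d)
        Q=np.eye(3)-np.outer(d,d);M+=Q;y+=Q@o
    return np.linalg.solve(M,y)
E
python3 - <<'E'
from look import *
np.set_printoptions(precision=4,suppress=True)
o=monitor.get_obs();print(o)
P={n:shot(n,n+'0') for n in('scene','top')}
for n,p in P.items(): print(n,p['fov_y'],p['cx'],p['cy'],p['k1'],-np.array(p['R']).T@p['t'])
for k in['nut_grip','stud_foot','cover_tab','cover_mid','slot_end','cover','tray','cleaner','tin','cup','clamp','bitbox','driver','brush']:
    m={}
    for n,p in P.items():
        r=imaging.mark_of(k,p)
        if r: m[n]=r[0]['uv']; print(k,n,r[0]['uv'],round(r[0]['score'],2),'surf',world(p,r[0]['uv']))
    if len(m)==2: print('   tri',tri(P['scene'],m['scene'],P['top'],m['top']))
E
```

```text
pics
{'t': 0.0, 'q': array([-1.256 ,  0.0533,  1.6143, -0.    ,  1.476 , -0.119 ]), 'dq': array([-0.0013, -0.001 ,  0.0007, -0.0021,  0.0004, -0.0008]), 'effort': array([  0.0014, -39.3689, -37.0171,   0.    ,   0.0072,  -0.    ]), 'tool_pos': array([ 0.2625, -0.5665,  0.2301]), 'tool_rot': array([-2.6463,  1.6906,  0.0025]), 'contact_force': array([ 0.3603, -0.0414, -1.0922]), 'wrist_torque': array([ 0.0369,  0.004 , -0.006 ]), 'opening': 0.08543752815635412}
scene 57.891813584975004 324.254270411238 197.08527420075322 -0.03592083410269428 [ 0.996  -0.6554  0.8251]
top 49.318000771939765 314.80080300760653 198.0146160838933 -0.11338445149821938 [ 0.4893 -0.0103  1.2823]
nut_grip scene [358.2, 160.4] 0.45 surf [0.5461 0.1778 0.1562]
nut_grip top [227.5, 205.1] 0.53 surf [0.5394 0.1963 0.1668]
   tri [0.538  0.1993 0.1407]
stud_foot scene [361.8, 165.9] 0.65 surf [0.5562 0.1863 0.1337]
stud_foot top [308.5, 260.9] 0.73 surf [ 0.3861 -0.0137  0.0003]
   tri [0.5082 0.0339 0.2288]
cover_tab scene [374.3, 157.3] 0.7 surf [0.591  0.1983 0.1747]
cover_tab top [225.6, 187.3] 0.88 surf [0.58
[... 1038 characters left out ...]
p [216.6, 126.9] 0.75 surf [0.7618 0.2482 0.0841]
   tri [0.781  0.2648 0.0181]
clamp scene [288.0, 208.7] 0.59 surf [ 0.3915  0.0004 -0.0022]
clamp top [306.4, 261.4] 0.6 surf [ 0.3844 -0.0076 -0.001 ]
   tri [ 0.3886 -0.0042 -0.0003]
bitbox scene [387.4, 260.2] 0.77 surf [ 0.772  -0.0204  0.0205]
bitbox top [305.3, 134.2] 0.67 surf [0.7563 0.     0.0235]
   tri [ 0.7636  0.0008 -0.007 ]
driver scene [183.4, 281.6] 0.8 surf [ 0.3462 -0.3952  0.0014]
driver top [434.6, 276.5] 0.91 surf [ 0.3433 -0.3839  0.0141]
   tri [ 0.3399 -0.3914 -0.0079]
brush scene [348.3, 158.3] 0.74 surf [0.4105 0.3469 0.0121]
brush top [176.1, 257.2] 0.75 surf [0.3926 0.3713 0.0194]
   tri [ 0.3898  0.3822 -0.0166]
```

```bash
python3 - <<'E'
from look import *
np.set_printoptions(precision=4,suppress=True)
a=pickle.load(open('pics/scene0.pkl','rb'));b=pickle.load(open('pics/top0.pkl','rb'))
c1=cv2.resize(a['color'][110:230,290:450],None,fx=3.6,fy=3.6,interpolation=2)
c2=cv2.resize(b['color'][140:260,170:290],None,fx=3.6,fy=3.6,interpolation=2)
cv2.imwrite('pics/crop.png',np.vstack([c1[:,:,::-1][:300*0+432]]));cv2.imwrite('pics/crop2.png',c2[:,:,::-1])
# plane of plate / face
for n,p in(('s',a),('t',b)):
    X=cloud(p);C=p['color'].astype(int)
    m=(np.hypot(X[...,0]-.55,X[...,1]-.195)<.09)&(X[...,2]>.05)
    hsv=cv2.cvtColor(p['color'],cv2.COLOR_RGB2HSV)
    sat=hsv[...,1]
    g=m&(sat<60)
    P=X[g]; print(n,len(P))
    # ransac
    rng=np.random.default_rng(0);best=0
    for _ in range(2000):
        q=P[rng.choice(len(P),3,False)];nn=np.cross(q[1]-q[0],q[2]-q[0]);L=np.linalg.norm(nn)
        if L<1e-6: continue
        nn/=L
        k=(abs((P-q[0])@nn)<.0025)
        if k.sum()>best: best=k.sum();bk=k
    Q=P[bk];c=Q.mean(0);nn=np.linalg.svd(Q-c)[2][2];nn*=np.sign(nn[2]);print('plane',best,c,nn,'lean',np.degrees(np.arccos(nn[2])),'az',np.arctan2(nn[1],nn[0]))
    red=m&(hsv[...,1]>120)&((hsv[...,0]<8)|(hsv[...,0]>172));yel=m&(sat>100)&(hsv[...,0]>20)&(hsv[...,0]<35)
    for nm,k in(('red',red),('yel',yel)):
        print(nm,k.sum(),np.median(X[k],0),'pix',np.argwhere(k).mean(0)[::-1])
E
```

```text
s 1208
plane 454 [0.5619 0.1644 0.1226] [-0.5155 -0.0661  0.8543] lean 31.31285999597636 az -3.014100833262836
red 124 [0.5453 0.1824 0.1539] pix [358.7177 159.7581]
yel 76 [0.5913 0.1942 0.1654] pix [372.75   159.9605]
t 2665
plane 1531 [0.5522 0.1956 0.12  ] [-0.529  -0.0193  0.8484] lean 31.962909899058165 az -3.105217680891784
red 196 [0.5373 0.1908 0.159 ] pix [229.7296 206.1786]
yel 51 [0.5881 0.1961 0.1744] pix [227.549  185.7255]
```

View pics/scene0.png

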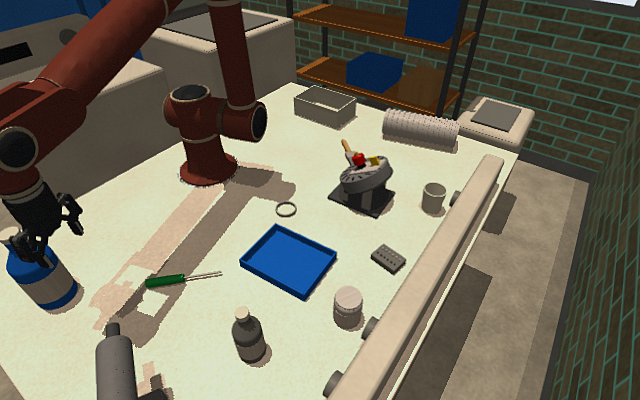

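View pics/top0.png

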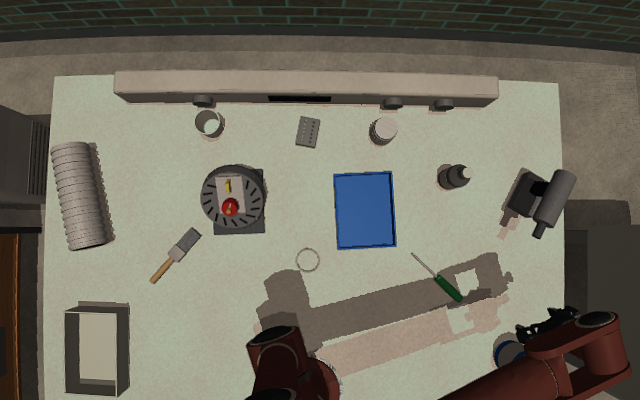

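View pics/crop.png

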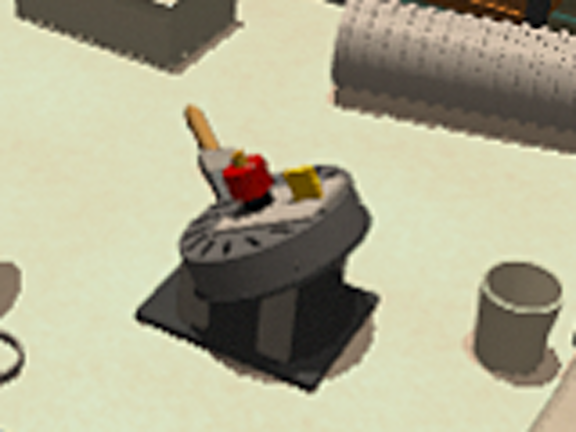

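View pics/crop2.png

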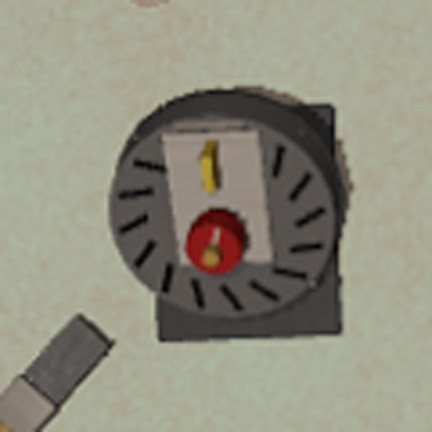

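The overview puts the blower at top-image (232,200), with the red nut at (230,207) and the yellow tab at (228,186). The empty tray is at (365,210), and the scene image agrees. Next I'll fit the unit's pose from the plate corners, stud tip and tab.

```bash
python3 - <<'E'
from look import *
a=pickle.load(open('pics/scene0.pkl','rb'));b=pickle.load(open('pics/top0.pkl','rb'))
cv2.imwrite('pics/z1.png',cv2.resize(b['color'][165:225,200:260],(600,600),interpolation=cv2.INTER_NEAREST)[:,:,::-1])
cv2.imwrite('pics/z2.png',cv2.resize(a['color'][140:200,330:410],(800,600),interpolation=cv2.INTER_NEAREST)[:,:,::-1])
E
```

```text
(no output)
```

View pics/z1.png

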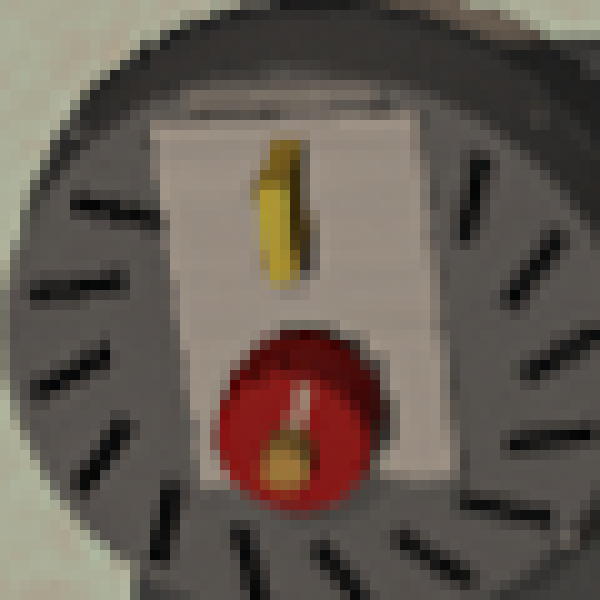

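View pics/z2.png

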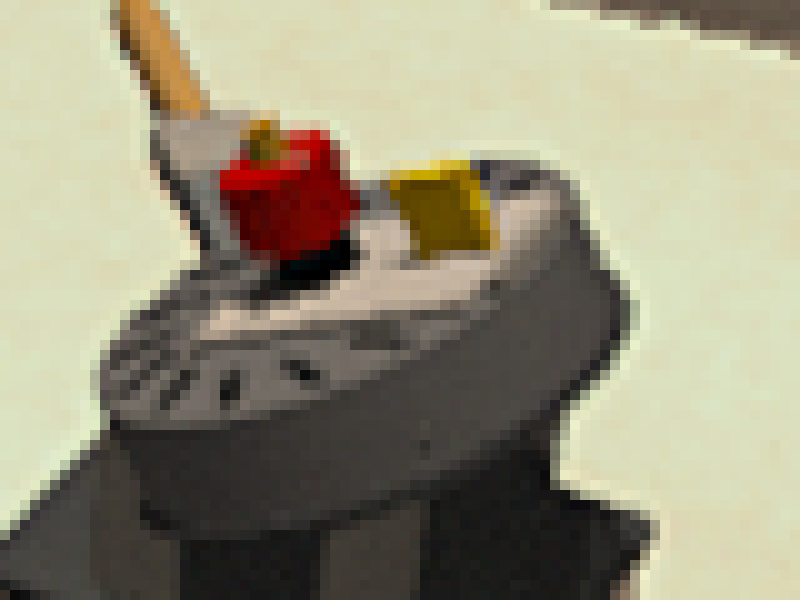

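```bash
cat > fit.py <<'E'
from look import *
from scipy.optimize import least_squares
def Rt(yaw):
    c,s=np.cos(yaw),np.sin(yaw);Rz=np.array([[c,-s,0],[s,c,0],[0,0,1]])
    C,S=np.cos(np.pi/6),.5
    return Rz@np.array([[C,0,-S],[0,1,0],[S,0,C]])
if __name__=='__main__':
    np.set_printoptions(precision=4,suppress=True)
    a=pickle.load(open('pics/scene0.pkl','rb'));b=pickle.load(open('pics/top0.pkl','rb'))
    T=lambda x,y:np.array([x/10-.5+200,y/10-.5+165]);S=lambda x,y:np.array([x/10-.5+330,y/10-.5+140])
    F=[(b,T(152,122),(.075,.035,.004)),(b,T(420,122),(.075,-.035,.004)),(b,T(458,478),(-.032,-.035,.004)),(b,T(203,485),(-.032,.035,.004)),
     (b,T(286,470),(0,0,.06)),(a,S(264,130),(0,0,.06)),(a,S(200,335),(-.032,-.035,.004)),
     (a,S(393,182),(.042,-.004,.034)),(a,S(475,168),(.070,-.004,.034)),(a,S(495,250),(.070,-.004,.004)),(a,S(415,258),(.042,-.004,.004))]
    for sel in (F,F[:5],F[5:]):
        fun=lambda v:np.concatenate([proj(p,np.array([v[0],v[1],v[3] if len(sel)>5 else .12])+Rt(v[2])@np.array(X))-uv for p,uv,X in sel])
        r=least_squares(fun,[.55,.197,.05,.12],loss='soft_l1');print(r.x);print(fun(r.x).reshape(-1,2).round(1).tolist())
E
python3 fit.py
python3 - <<'E'
from look import *
np.set_printoptions(precision=4,suppress=True)
b=pickle.load(open('pics/top0.pkl','rb'))
h=cv2.cvtColor(b['color'],cv2.COLOR_RGB2HSV);m=((h[...,0]>100)&(h[...,0]<125)&(h[...,1]>130)).astype(np.uint8);m[:,:320]=0;m[:,410:]=0;m[280:]=0
c=max(cv2.findContours(m,0,2)[0],key=cv2.contourArea);r=cv2.minAreaRect(c);print(r)
q=cv2.boxPoints(r);W=[]
for uv in q:
    d=ray(b,uv);o=-np.array(b['R']).T@b['t'];w=np.array(b['R']).T@d;W.append(o+w*(.032-o[2])/w[2])
W=np.array(W);print(W,W.mean(0));e=np.diff(W,axis=0);print(np.linalg.norm(e,axis=1),np.arctan2(e[:,1],e[:,0]))
E
```

```text
[0.5526 0.1956 0.0468 0.1187]
[[-0.2, -0.3], [-0.2, -1.3], [-0.2, -0.5], [-0.4, -0.3], [-0.2, 0.1], [-1.0, -0.7], [-0.9, 0.4], [-0.8, -0.1], [-1.6, 0.0], [-0.1, 0.2], [0.5, 0.5]]
[0.5514 0.1948 0.0415 0.12  ]
[[0.1, 0.1], [0.1, -0.8], [0.0, 0.0], [-0.3, 0.1], [-0.0, 0.6]]
[0.5396 0.2255 0.0628 0.096 ]
[[-0.2, -0.3], [0.3, 0.1], [-0.2, -0.0], [-1.2, 0.1], [0.2, -0.1], [1.0, 0.3]]
((364.6128845214844, 209.9029541015625), (75.39701080322266, 58.603797912597656), 86.87786865234375)
[[ 0.6394 -0.0824  0.032 ]
 [ 0.6511 -0.2528  0.032 ]
 [ 0.4332 -0.2648  0.032 ]
 [ 0.4229 -0.096   0.032 ]] [ 0.5366 -0.174   0.032 ]
[0.1708 0.2182 0.1692] [-1.5021 -3.0864  1.6316]
```

```bash
cat > plan.py <<'E'
import sys,numpy as np
from scipy.spatial.transform import Rotation as Ro
from station import monitor
# args: x y z az
def rel(x,y,z,az=None):
    o=monitor.get_obs();R=Ro.from_rotvec(o['tool_rot']).as_matrix()
    a0=np.arctan2(R[1,0],R[0,0]); d=R.T@(np.array([x,y,z])-o['tool_pos'])
    r=0 if az is None else -(az-a0)
    return np.round([*d,(r+np.pi)%(2*np.pi)-np.pi],4),o,a0,R
if __name__=='__main__':
    np.set_printoptions(precision=4,suppress=True)
    v=[float(s) for s in sys.argv[1:]]
    d,o,a0,R=rel(*v);print('rel',d,'| pos',o['tool_pos'],'az',round(a0,4),'tz',R[:,2],'t',round(o['t'],2),'q',o['q'],'F',o['contact_force'],'M',o['wrist_torque'],'op',o['opening'])
E
python3 plan.py 0.534 0.194 0.25 -0.927
python3 - <<'E'
from look import *
np.set_printoptions(precision=4,suppress=True)
b=pickle.load(open('pics/top0.pkl','rb'));X=cloud(b)
P=X[150:270,320:410].reshape(-1,3)
r=P[(P[:,2]>.022)&(P[:,2]<.04)];f=P[(P[:,2]>.0)&(P[:,2]<.015)]
print(len(r),r.min(0),r.max(0),cv2.minAreaRect(r[:,:2].astype(np.float32)*1000))
E
```

```text
rel [-0.5766 -0.5661 -0.0187 -0.21  ] | pos [ 0.2627 -0.5671  0.2313] az -1.137 tz [-0.  0. -1.] t 1.5 q [-1.256   0.0527  1.6129 -0.      1.476  -0.119 ] F [-0.5064 -0.0537 -0.5795] M [ 0.0091 -0.0294  0.0102] op 0.08591226300942477
523 [ 0.4233 -0.2658  0.0222] [ 0.65   -0.0821  0.0385] ((536.21630859375, -174.35528564453125), (218.178955078125, 171.26513671875), 3.74676513671875)
```

step_arm:
  targets: [-0.577,-0.566,-0.019,-0.21,-0.577,-0.566,-0.019,-0.21,-0.577,-0.566,-0.019,-0.21,-0.577,-0.566,-0.019,-0.21,-0.577,-0.566,-0.019,-0.21,-0.577,-0.566,-0.019,-0.21,-0.577,-0.566,-0.019,-0.21,-0.577,-0.566,-0.019,-0.21,-0.577,-0.566,-0.019,-0.21,-0.577,-0.566,-0.019,-0.21,-0.577,-0.566,-0.019,-0.21,-0.577,-0.566,-0.019,-0.21]
  grip: 0.0854
  force: 35

```text
t: 2.5
tool_pos: [0.4306, -0.0942, 0.2436]
tool_rot: [-2.81, 1.405, -0.002]
contact_force: [-0.3, -0.2, -0.5]
opening: 0.0853
```

```bash
python3 plan.py 0.534 0.194 0.25 -0.927
```

```text
rel [-0.1685 -0.2557 -0.0065 -0.0003] | pos [ 0.4306 -0.0942  0.2436] az -0.9273 tz [ 0.0014 -0.0006 -1.    ] t 2.5 q [-0.3845 -0.4216  2.006  -0.      1.5557  0.5428] F [-0.2846 -0.229  -0.4885] M [ 0.0143 -0.0204 -0.0061] op 0.0852707237708668
```

step_arm:
  targets: [-0.1685,-0.256,-0.0065,0,-0.1685,-0.256,-0.0065,0,-0.1685,-0.256,-0.0065,0,-0.1685,-0.256,-0.0065,0,-0.1685,-0.256,-0.0065,0,-0.1685,-0.256,-0.0065,0,-0.1685,-0.256,-0.0065,0,-0.1685,-0.256,-0.0065,0,-0.1685,-0.256,-0.0065,0,-0.1685,-0.256,-0.0065,0,-0.1685,-0.256,-0.0065,0]

```text
t: 3.42
tool_pos: [0.534, 0.1936, 0.2499]
tool_rot: [2.809, -1.405, 0.002]
contact_force: [-0.1, -0.7, 0.1]
opening: 0.0854
```

```bash
python3 plan.py 0.534 0.194 0.128 -0.927; python3 - <<'E'
from look import *
a=shot('scene','s1');b=shot('top','t1')
c=cv2.resize(a['color'][70:220,280:440],None,fx=3.7,fy=3.7,interpolation=2)
cv2.imwrite('pics/c1.png',c[:,:,::-1])
E
```

```text
rel [-0.0005 -0.0002  0.1219 -0.0007] | pos [0.534  0.1936 0.2499] az -0.9277 tz [ 0.0009 -0.0011 -1.    ] t 3.42 q [ 0.2174 -0.0935  1.7261 -0.0013  1.5083  1.1451] F [-0.0669 -0.7272  0.0574] M [ 0.0617 -0.0322 -0.0145] op 0.08542408694003081
```

View pics/c1.png

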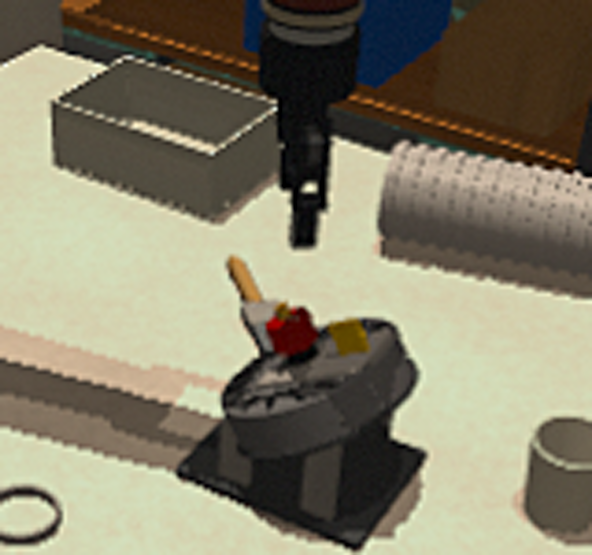

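The crop shows the gripper directly above the red nut, so I'm going down now.

step_arm:
  targets: [0,0,0.04,0,0,0,0.075,0,0,0,0.1,0,0,0,0.115,0,0,0,0.12,0,0,0,0.12,0,0,0,0.12,0]

```text
t: 4.1
tool_pos: [0.5349, 0.1924, 0.1313]
tool_rot: [-2.807, 1.408, -0.005]
contact_force: [0.1, -0.7, -0.1]
opening: 0.0854
```

step_arm:
  targets: [0,0,0,0,0,0,0,0,0,0,0,0,0,0,0,0,0,0,0,0,0,0,0,0,0,0,0,0,0,0,0,0]
  grip: 0.03
  force: 40

```text
t: 4.77
tool_pos: [0.5345, 0.1942, 0.1337]
tool_rot: [-2.805, 1.406, -0.001]
contact_force: [-7.0, 4.7, 8.1]
opening: 0.0422
```

```bash
python3 plan.py 0.534 0.194 0.128 -2.127; python3 - <<'E'
from look import *
a=shot('scene','s2');b=shot('top','t2')
c=cv2.resize(a['color'][100:220,300:430],None,fx=4,fy=4,interpolation=2)
cv2.imwrite('pics/c2.png',c[:,:,::-1])
E
```

```text
rel [-0.0001  0.0005  0.0057  1.1975] | pos [0.5345 0.1942 0.1337] az -0.9295 tz [ 0.0023  0.0029 -1.    ] t 4.77 q [ 0.2165 -0.0023  1.8366  0.0024  1.3045  1.1454] F [-6.9728  4.693   8.1342] M [ 0.5208  1.0725 -0.0282] op 0.042185105325155486
```

View pics/c2.png

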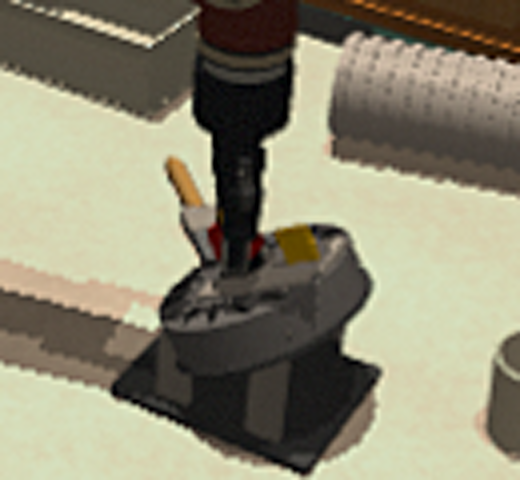

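step_arm:
  targets: [0,0,0,0.11,0,0,-0.0005,0.22,-0.0002,0.0002,-0.0008,0.33,-0.0003,0.0004,-0.001,0.44,-0.0004,0.0006,-0.0013,0.55,-0.0005,0.0007,-0.0016,0.66,-0.0006,0.0008,-0.0019,0.77,-0.0007,0.001,-0.0022,0.88,-0.0008,0.0012,-0.0025,0.99,-0.001,0.0014,-0.0028,1.1,-0.001,0.0014,-0.003,1.2,-0.001,0.0014,-0.003,1.2]

```text
t: 5.87
tool_pos: [0.5321, 0.2007, 0.14]
tool_rot: [-1.519, 2.738, 0.023]
contact_force: [-13.2, 12.7, 10.8]
opening: 0.0388
```

```bash
python3 plan.py 0.534 0.194 0.128 -2.127; python3 - <<'E'
from look import *
a=shot('scene','s3');b=shot('top','t3')
c=cv2.resize(a['color'][100:220,300:430],None,fx=4,fy=4,interpolation=2)
cv2.imwrite('pics/c3.png',c[:,:,::-1])
E
```

```text
rel [ 0.0048 -0.0053  0.0119 -0.0016] | pos [0.5321 0.2007 0.14  ] az -2.1286 tz [ 0.0023  0.0178 -0.9998] t 5.87 q [ 0.2215 -0.0123  1.8354  0.0174  1.3124  2.3456] F [-13.167   12.7486  10.7516] M [4.3757 0.8806 1.3109] op 0.03883394486287784
```

View pics/c3.png

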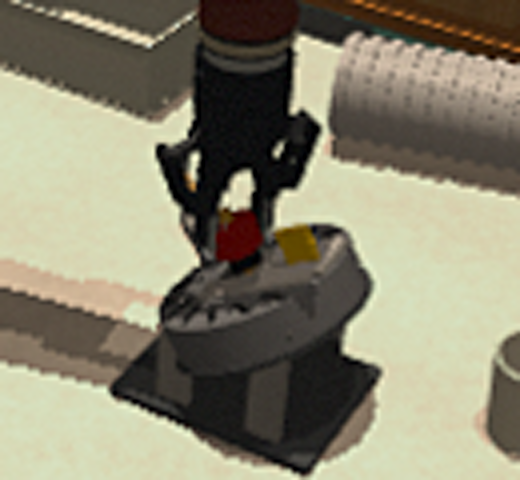

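step_arm:
  targets: [0,0,0,0,0.003,-0.003,0,0,0.0048,-0.0053,0.003,0,0.0048,-0.0053,0.003,0]
  grip: 0.0854

```text
t: 6.3
tool_pos: [0.5343, 0.193, 0.1365]
tool_rot: [-1.522, 2.736, 0.021]
contact_force: [-0.6, -0.3, -0.4]
opening: 0.0842
```

```bash
python3 plan.py 0.533 0.194 0.135 -0.877; python3 - <<'E'
from look import *
a=shot('scene','s4');b=shot('top','t4')
c=cv2.resize(a['color'][130:190,330:410],None,fx=8,fy=8,interpolation=2)
cv2.imwrite('pics/c4.png',c[:,:,::-1])
E
```

```text
rel [-0.0002  0.0016  0.0015 -1.2494] | pos [0.5343 0.193  0.1365] az -2.1264 tz [ 0.0024  0.0169 -0.9999] t 6.3 q [ 0.2077 -0.01    1.8392  0.0167  1.3065  2.3297] F [-0.5787 -0.3227 -0.4186] M [-0.0444  0.026  -0.0155] op 0.08417529407121435
```

View pics/c4.png

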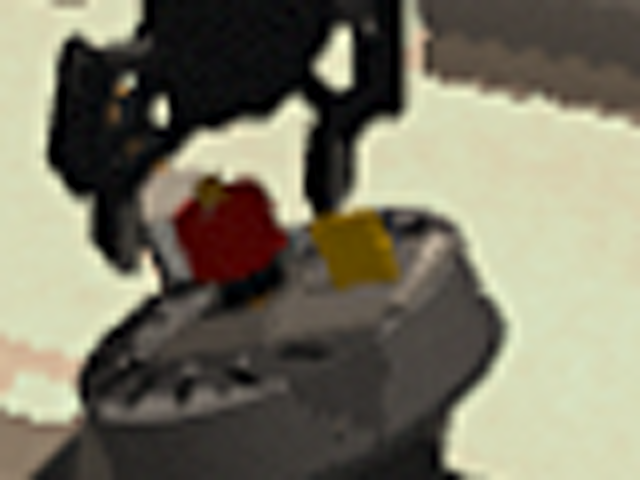

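The brass stud now shows under the black neck at about crop (258,300), so the nut is climbing. I'll wind back and take the second stroke.

step_arm:
  targets: [0,0.001,0,-0.12,0,0.0016,0.0015,-0.24,0,0.0016,0.0015,-0.36,0,0.0016,0.0015,-0.48,0,0.0016,0.0015,-0.6,0,0.0016,0.0015,-0.72,0,0.0016,0.0015,-0.84,0,0.0016,0.0015,-0.96,0,0.0016,0.0015,-1.08,0,0.0016,0.0015,-1.2,0,0.0016,0.0015,-1.25,0,0.0016,0.0015,-1.25]

```text
t: 7.4
tool_pos: [0.5329, 0.1939, 0.1349]
tool_rot: [-2.83, 1.326, 0.009]
contact_force: [0.5, 0.8, -0.8]
opening: 0.0855
```

step_arm:
  targets: [0,0,0,0,0,0,0,0,0,0,0,0,0,0,0,0,0,0,0,0,0,0,0,0]
  grip: 0.03
  force: 40

```text
t: 7.9
tool_pos: [0.5327, 0.1941, 0.1355]
tool_rot: [-2.83, 1.326, 0.01]
contact_force: [-4.6, -0.6, 4.2]
opening: 0.0427
```

```bash
python3 plan.py 0.5315 0.194 0.139 -2.127
```

```text
rel [-0.0007  0.0009 -0.0035  1.2504] | pos [0.5327 0.1941 0.1355] az -0.8766 tz [ 0.0013  0.0175 -0.9998] t 7.9 q [ 0.2097 -0.011   1.842   0.0175  1.3057  1.0818] F [-4.5839 -0.6476  4.2027] M [-0.0032  0.6348 -0.0873] op 0.04271740470083517
```

step_arm:
  targets: [0,0,0,0.11,0,0,-0.0005,0.22,-0.0002,0.0002,-0.001,0.33,-0.0003,0.0004,-0.0014,0.44,-0.0004,0.0006,-0.0018,0.55,-0.0005,0.0007,-0.0022,0.66,-0.0006,0.0008,-0.0026,0.77,-0.0007,0.0009,-0.003,0.88,-0.0007,0.0009,-0.0033,0.99,-0.0007,0.0009,-0.0036,1.1,-0.0007,0.0009,-0.004,1.2,-0.0007,0.0009,-0.004,1.25]

```text
t: 8.9
tool_pos: [0.5308, 0.2016, 0.1414]
tool_rot: [-1.519, 2.728, 0.047]
contact_force: [-10.9, 16.9, 6.4]
opening: 0.0394
```

```bash
python3 plan.py 0.5315 0.194 0.138 -2.127
```

```text
rel [ 0.0062 -0.0046  0.0031  0.0011] | pos [0.5308 0.2016 0.1414] az -2.1259 tz [ 0.0017  0.0354 -0.9994] t 8.9 q [ 0.2148 -0.0195  1.8402  0.0354  1.3117  2.3316] F [-10.9011  16.9224   6.4102] M [5.8103 0.165  1.8594] op 0.039422703600390845
```

step_arm:
  targets: [0,0,0,0,0.003,-0.0025,0.001,0,0.0062,-0.0046,0.003,0,0.0062,-0.0046,0.003,0]
  grip: 0.0854

```text
t: 9.23
tool_pos: [0.5315, 0.1929, 0.1373]
tool_rot: [-1.518, 2.73, 0.046]
contact_force: [-0.4, 0.9, 0.1]
opening: 0.0849
```

```bash
python3 plan.py 0.5305 0.194 0.138 -0.827; python3 - <<'E'
from look import *
a=shot('scene','s5');b=shot('top','t5')
c=cv2.resize(a['color'][130:190,330:410],None,fx=8,fy=8,interpolation=2)
cv2.imwrite('pics/c5.png',c[:,:,::-1])
E
```

```text
rel [-0.0004  0.0014 -0.0006 -1.2997] | pos [0.5315 0.1929 0.1373] az -2.1267 tz [ 0.0014  0.0344 -0.9994] t 9.23 q [ 0.1999 -0.0202  1.8482  0.0347  1.3056  2.3174] F [-0.396   0.9087  0.0868] M [-0.0485 -0.0239  0.0203] op 0.08490887570656906
```

View pics/c5.png

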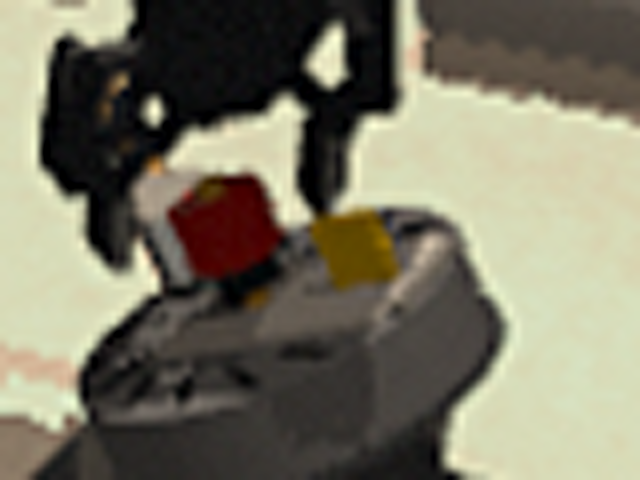

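step_arm:
  targets: [0,0.001,0,-0.12,0,0.0014,-0.0006,-0.24,0,0.0014,-0.0006,-0.36,0,0.0014,-0.0006,-0.48,0,0.0014,-0.0006,-0.6,0,0.0014,-0.0006,-0.72,0,0.0014,-0.0006,-0.84,0,0.0014,-0.0006,-0.96,0,0.0014,-0.0006,-1.08,0,0.0014,-0.0006,-1.2,0,0.0014,-0.0006,-1.3,0,0.0014,-0.0006,-1.3]

```text
t: 10.33
tool_pos: [0.5306, 0.1937, 0.1383]
tool_rot: [-2.848, 1.247, 0.019]
contact_force: [-0.0, 0.7, 0.0]
opening: 0.0853
```

step_arm:
  targets: [0,0,0,0,0,0,0,0,0,0,0,0,0,0,0,0,0,0,0,0,0,0,0,0]
  grip: 0.03
  force: 24

```text
t: 10.83
tool_pos: [0.5307, 0.1936, 0.1388]
tool_rot: [-2.847, 1.248, 0.019]
contact_force: [-1.5, -1.0, 3.3]
opening: 0.0441
```

step_arm:
  targets: [0,0,0,0.11,0,0,-0.0005,0.22,-0.0002,0.0002,-0.001,0.33,-0.0003,0.0004,-0.0014,0.44,-0.0004,0.0006,-0.0018,0.55,-0.0005,0.0007,-0.0022,0.66,-0.0006,0.0008,-0.0026,0.77,-0.0007,0.0009,-0.003,0.88,-0.0007,0.0009,-0.0033,0.99,-0.0007,0.0009,-0.0036,1.1,-0.0007,0.0009,-0.004,1.2,-0.0007,0.0009,-0.004,1.22]

```text
t: 11.83
tool_pos: [0.5281, 0.201, 0.1443]
tool_rot: [-1.623, 2.657, 0.069]
contact_force: [-10.1, 17.2, 6.7]
opening: 0.0395
```

```bash
python3 plan.py 0.529 0.194 0.141 -2.127
```

```text
rel [ 0.006  -0.0041  0.003   0.0812] | pos [0.5281 0.201  0.1443] az -2.0458 tz [ 0.0001  0.0523 -0.9986] t 11.83 q [ 0.2064 -0.0316  1.8473  0.0529  1.3153  2.2386] F [-10.108   17.1969   6.6836] M [5.3006 0.6087 1.5979] op 0.03946264201944605
```

step_arm:
  targets: [0,0,0,0,0.003,-0.002,0.001,0,0.006,-0.0041,0.003,0,0.006,-0.0041,0.003,0]
  grip: 0.0854

```text
t: 12.17
tool_pos: [0.529, 0.1928, 0.1402]
tool_rot: [-1.622, 2.659, 0.068]
contact_force: [0.0, 0.3, 1.1]
opening: 0.0847
```

```bash
python3 plan.py 0.529 0.194 0.141 -0.827; python3 - <<'E'
from look import *
a=shot('scene','s6');b=shot('top','t6')
c=cv2.resize(a['color'][130:190,330:410],None,fx=8,fy=8,interpolation=2)
cv2.imwrite('pics/c6.png',c[:,:,::-1])
from fit import Rt
np.set_printoptions(precision=4,suppress=True)
O=np.array([.552,.195,.1195]);R=Rt(.044)
for tag in('s5','s4','s6','scene0'):
    p=pickle.load(open(f'pics/{tag}.pkl','rb'));X=cloud(p);h=cv2.cvtColor(p['color'],cv2.COLOR_RGB2HSV)
    m=(np.linalg.norm(X-[.54,.195,.16],axis=-1)<.06)&(h[...,1]>140)&((h[...,0]<6)|(h[...,0]>174))
    L=(X[m]-O)@R;print(tag,m.sum(),np.percentile(L[:,2],[3,20,50,80,97]))
E
```

```text
rel [-0.0011  0.0006 -0.0008 -1.2198] | pos [0.529  0.1928 0.1402] az -2.0468 tz [-0.0003  0.0513 -0.9987] t 12.17 q [ 0.1921 -0.0311  1.8542  0.0522  1.3094  2.2251] F [0.0441 0.3139 1.1242] M [ 0.0139  0.0394 -0.0232] op 0.08472413523274203
s5 118 [0.024  0.0302 0.0398 0.0495 0.0509]
s4 123 [0.02   0.0263 0.0367 0.0465 0.0482]
s6 111 [0.027  0.0334 0.0431 0.0518 0.0542]
scene0 120 [0.0188 0.025  0.035  0.0436 0.0452]
```

View pics/c6.png

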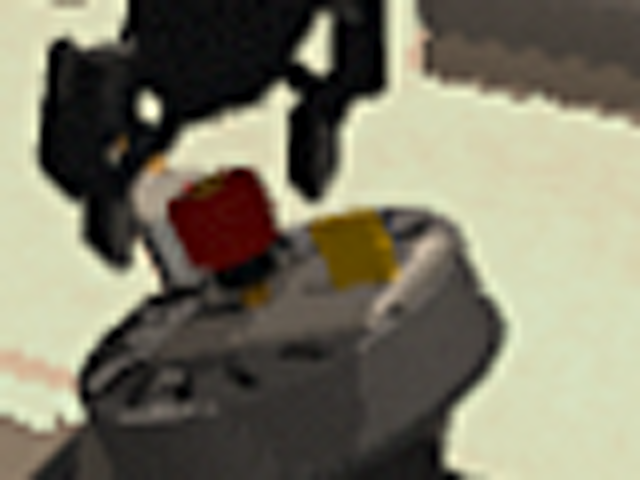

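step_arm:
  targets: [0,0.0006,-0.0008,-0.12,-0.001,0.0006,-0.0008,-0.24,-0.001,0.0006,-0.0008,-0.36,-0.001,0.0006,-0.0008,-0.48,-0.001,0.0006,-0.0008,-0.6,-0.001,0.0006,-0.0008,-0.72,-0.001,0.0006,-0.0008,-0.84,-0.001,0.0006,-0.0008,-0.96,-0.001,0.0006,-0.0008,-1.08,-0.001,0.0006,-0.0008,-1.2,-0.001,0.0006,-0.0008,-1.22,-0.001,0.0006,-0.0008,-1.22]

```text
t: 13.27
tool_pos: [0.5292, 0.194, 0.1414]
tool_rot: [-2.832, 1.246, 0.032]
contact_force: [0.1, 0.6, 0.7]
opening: 0.0856
```

step_arm:
  targets: [0,0,0,0,0,0,0,0,0,0,0,0,0,0,0,0,0,0,0,0,0,0,0,0]
  grip: 0.03
  force: 24

```text
t: 13.77
tool_pos: [0.5294, 0.1939, 0.1418]
tool_rot: [-2.832, 1.246, 0.031]
contact_force: [-2.0, -1.3, 2.6]
opening: 0.0442
```

step_arm:
  targets: [0,0,0,0.11,0,0,-0.0005,0.22,-0.0002,0.0002,-0.001,0.33,-0.0003,0.0004,-0.0014,0.44,-0.0004,0.0006,-0.0018,0.55,-0.0005,0.0007,-0.0022,0.66,-0.0006,0.0008,-0.0026,0.77,-0.0007,0.0009,-0.003,0.88,-0.0007,0.0009,-0.0033,0.99,-0.0007,0.0009,-0.0036,1.1,-0.0007,0.0009,-0.004,1.2,-0.0007,0.0009,-0.004,1.22]

```text
t: 14.77
tool_pos: [0.5317, 0.1971, 0.1461]
tool_rot: [-1.607, 2.651, 0.071]
contact_force: [11.9, 10.8, -9.0]
opening: 0.0394
```

```bash
python3 plan.py 0.529 0.194 0.142 -2.127
```

```text
rel [0.0042 0.0009 0.0039 0.0748] | pos [0.5317 0.1971 0.1461] az -2.0522 tz [ 0.0114  0.0604 -0.9981] t 14.77 q [ 0.1954 -0.037   1.8497  0.0591  1.3064  2.2322] F [11.9201 10.7616 -8.9989] M [ 2.5567 -2.5197  0.5966] op 0.039396593769878745
```

step_arm:
  targets: [0,0,0,0,0.002,0.0005,0.001,0,0.004,0.001,0.003,0,0.004,0.001,0.003,0]
  grip: 0.0854

```text
t: 15.1
tool_pos: [0.5282, 0.1938, 0.1422]
tool_rot: [-1.608, 2.652, 0.072]
contact_force: [1.0, -0.7, -0.9]
opening: 0.0843
```

```bash
python3 plan.py 0.529 0.194 0.142 -0.827; python3 - <<'E'
from look import *
a=shot('scene','s7');b=shot('top','t7')
c=cv2.resize(a['color'][130:190,330:410],None,fx=8,fy=8,interpolation=2)
cv2.imwrite('pics/c7.png',c[:,:,::-1])
from fit import Rt
np.set_printoptions(precision=4,suppress=True)
O=np.array([.552,.195,.1195]);R=Rt(.044)
for tag in('s7',):
    p=pickle.load(open(f'pics/{tag}.pkl','rb'));X=cloud(p);h=cv2.cvtColor(p['color'],cv2.COLOR_RGB2HSV)
    m=(np.linalg.norm(X-[.54,.195,.16],axis=-1)<.06)&(h[...,1]>140)&((h[...,0]<6)|(h[...,0]>174))
    L=(X[m]-O)@R;print(tag,m.sum(),np.percentile(L[:,2],[3,20,50,80,97]))
E
```

```text
rel [-0.0006 -0.0006  0.0002 -1.2254] | pos [0.5282 0.1938 0.1422] az -2.0524 tz [ 0.0098  0.0599 -0.9982] t 15.1 q [ 0.1908 -0.0424  1.8619  0.0591  1.3015  2.2274] F [ 1.0494 -0.702  -0.8513] M [ 0.0186  0.0356 -0.0169] op 0.08425249218136871
s7 117 [0.0275 0.035  0.0442 0.0541 0.0553]
```

View pics/c7.png

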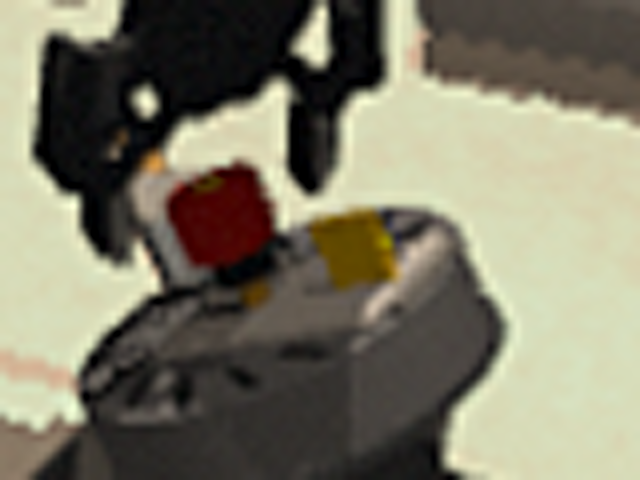

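Only about 1 to 1.5 mm more rise this stroke, and the forces changed, so it is probably at the stop. One short stroke will confirm it.

step_arm:
  targets: [0,-0.0006,0,-0.12,0,-0.0006,0,-0.24,0,-0.0006,0,-0.36,0,-0.0006,0,-0.48,0,-0.0006,0,-0.6,0,-0.0006,0,-0.72,0,-0.0006,0,-0.84,0,-0.0006,0,-0.96,0,-0.0006,0,-1.08,0,-0.0006,0,-1.12,0,-0.0006,0,-1.12]

```text
t: 16.12
tool_pos: [0.5292, 0.1935, 0.1428]
tool_rot: [-2.754, 1.385, 0.027]
contact_force: [-0.6, -0.7, 0.5]
opening: 0.0851
```

step_arm:
  targets: [0,0,0,0,0,0,0,0,0,0,0,0,0,0,0,0,0,0,0,0,0,0,0,0]
  grip: 0.03
  force: 24

```text
t: 16.62
tool_pos: [0.5286, 0.1942, 0.1435]
tool_rot: [-2.754, 1.385, 0.03]
contact_force: [-5.2, 2.0, 5.4]
opening: 0.0438
```

step_arm:
  targets: [0,0,0,0.1,0,0,0,0.2,0,0,0,0.3,0,0,0,0.4]

```text
t: 16.95
tool_pos: [0.5259, 0.1951, 0.1432]
tool_rot: [-2.427, 1.913, 0.058]
contact_force: [-14.4, 3.6, 7.7]
opening: 0.041
```

```bash
python3 plan.py 0.529 0.194 0.142 -1.527
```

```text
rel [ 0.0019 -0.0028  0.0012  0.1922] | pos [0.5259 0.1951 0.1432] az -1.3348 tz [ 0.002   0.0628 -0.998 ] t 16.95 q [ 0.1918 -0.0434  1.861   0.0634  1.3105  1.5112] F [-14.3739   3.5819   7.7419] M [0.5362 1.9821 0.4734] op 0.04099205733286563
```

step_arm:
  targets: [0,0,0,0.1,0,0,0,0.2,0,0,0,0.3,0,0,0,0.4,0,0,0,0.4]

```text
t: 17.37
tool_pos: [0.5252, 0.1978, 0.1433]
tool_rot: [-1.999, 2.364, 0.079]
contact_force: [-1.8, 8.0, -0.3]
opening: 0.0392
```

```bash
python3 plan.py 0.529 0.194 0.142 -1.527;  python3 - <<'E'
from look import *
a=shot('scene','s8')
from fit import Rt
np.set_printoptions(precision=4,suppress=True)
O=np.array([.552,.195,.1195]);R=Rt(.044)
p=a;X=cloud(p);h=cv2.cvtColor(p['color'],cv2.COLOR_RGB2HSV)
m=(np.linalg.norm(X-[.54,.195,.16],axis=-1)<.06)&(h[...,1]>140)&((h[...,0]<6)|(h[...,0]>174))
L=(X[m]-O)@R;print(m.sum(),np.percentile(L[:,2],[3,20,50,80,97]))
c=cv2.resize(a['color'][110:190,320:420],None,fx=6,fy=6,interpolation=2)
cv2.imwrite('pics/c8.png',c[:,:,::-1])
E
```

```text
rel [ 0.0032 -0.0044  0.001  -0.211 ] | pos [0.5252 0.1978 0.1433] az -1.738 tz [ 0.0013  0.0683 -0.9977] t 17.37 q [ 0.1939 -0.0436  1.8613  0.0692  1.31    1.9142] F [-1.8332  7.9854 -0.2793] M [1.5935 0.2021 0.135 ] op 0.039194649071405664
98 [0.0273 0.034  0.0433 0.0535 0.0548]
```

View pics/c8.png

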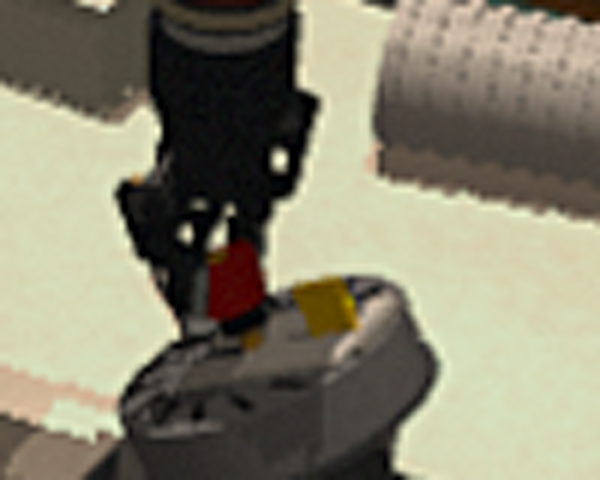

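The red part's height did not change over 0.8 rad of turning, so the nut is at its stop. The loaded strokes have tilted the tool about 0.07 rad, so I'll push against the nut along y to take that tilt out.

step_arm:
  targets: [0,0,0,0,0,0,0,0,-0.006,0.001,0,0,-0.012,0.002,0,0,-0.018,0.003,0,0,-0.018,0.003,0,0]
  force: 70

```text
t: 17.92
tool_pos: [0.5248, 0.2003, 0.1433]
tool_rot: [-2.019, 2.385, 0.041]
contact_force: [-8.0, -54.9, 11.9]
opening: 0.0384
```

```bash
python3 plan.py 0.527 0.195 0.142 -1.527
```

```text
rel [ 0.0049 -0.0031  0.0011 -0.21  ] | pos [0.5248 0.2003 0.1433] az -1.737 tz [-0.0043  0.0307 -0.9995] t 17.92 q [ 0.2167 -0.031   1.8481  0.0319  1.3222  1.9457] F [ -8.0425 -54.9495  11.905 ] M [-8.5873  1.1397 -0.2339] op 0.038377545275885
```

step_arm:
  targets: [-0.005,0.001,0,0,-0.01,0.002,0,0,-0.015,0.0025,0,0,-0.015,0.0025,0,0]

```text
t: 18.25
tool_pos: [0.5248, 0.2006, 0.1433]
tool_rot: [2.021, -2.393, -0.004]
contact_force: [-7.9, -52.8, 11.3]
opening: 0.0379
```

```bash
python3 plan.py 0.527 0.195 0.142 -1.527
```

```text
rel [ 0.0051 -0.0031  0.0013 -0.2117] | pos [0.5248 0.2006 0.1433] az -1.7387 tz [-0.0089 -0.0042 -1.    ] t 18.25 q [ 0.2336 -0.0198  1.8369 -0.002   1.3341  1.9728] F [ -7.8967 -52.7541  11.2544] M [-7.5703  0.9396  0.1191] op 0.03785159587806262
```

step_arm:
  targets: [0,0,0,0,0.005,0,0,0,0.005,0,0,0,0.005,0,0,0,0.005,0,-0.03,0,0.005,0,-0.06,0,0.005,0,-0.085,0.0,0.005,0,-0.085,0]
  grip: 0.0854

```text
t: 18.92
tool_pos: [0.5279, 0.1978, 0.2357]
tool_rot: [-2.028, 2.397, -0.004]
contact_force: [0.6, 0.5, 0.1]
opening: 0.0851
```

```bash
python3 plan.py 0.58 0.194 0.22 -1.527;  python3 - <<'E'
from look import *
a=shot('scene','s9');b=shot('top','t9')
from fit import Rt
np.set_printoptions(precision=4,suppress=True)
O=np.array([.552,.195,.1195]);R=Rt(.044)
print('tab model',O+R@[.056,0,.026],'mid',O+R@[.0215,0,.002])
p=a;X=cloud(p);h=cv2.cvtColor(p['color'],cv2.COLOR_RGB2HSV)
m=(np.linalg.norm(X-[.54,.195,.16],axis=-1)<.06)&(h[...,1]>140)&((h[...,0]<6)|(h[...,0]>174))
L=(X[m]-O)@R;print(m.sum(),np.percentile(L[:,2],[3,20,50,80,97]))
for k in('cover_tab','cover_mid'):
  ra=imaging.mark_of(k,a);rb=imaging.mark_of(k,b);print(k,ra and ra[0],rb and rb[0])
  if ra and rb: print(tri(a,ra[0]['uv'],b,rb[0]['uv']))
c=cv2.resize(a['color'][110:190,320:420],None,fx=6,fy=6,interpolation=2)
cv2.imwrite('pics/c9.png',c[:,:,::-1])
E
```

```text
rel [-0.0049 -0.052   0.0158 -0.2104] | pos [0.5279 0.1978 0.2357] az -1.7374 tz [ 0.0026 -0.0009 -1.    ] t 18.92 q [ 0.2273 -0.0971  1.7531 -0.0014  1.4833  1.9648] F [0.5701 0.4874 0.127 ] M [ 0.0145 -0.0031  0.021 ] op 0.08509817184763474
tab model [0.5875 0.1966 0.17  ] mid [0.5696 0.1958 0.132 ]
116 [0.0292 0.0344 0.0439 0.0533 0.0549]
cover_tab {'uv': [372.8, 159.1], 'score': 0.7} {'uv': [225.2, 187.0], 'score': 0.6}
[0.5853 0.2035 0.1627]
cover_mid {'uv': [365.7, 168.1], 'score': 0.79} {'uv': [233.7, 195.3], 'score': 0.91}
[0.5685 0.1881 0.129 ]
```

View pics/c9.png

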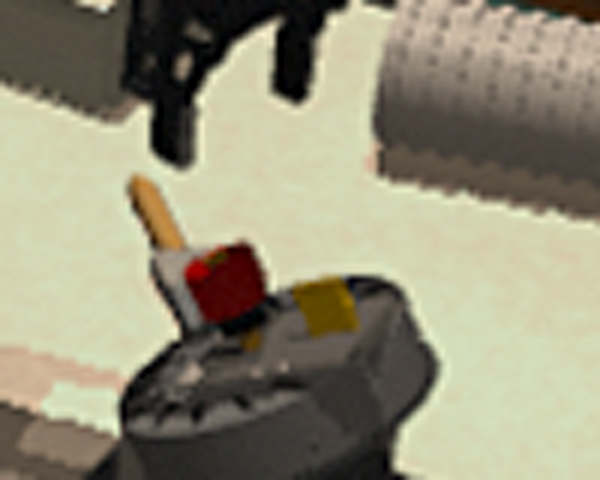

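```bash
python3 plan.py 0.587 0.1966 0.156 -1.527
```

```text
rel [-0.0115 -0.063   0.0695 -0.2113] | pos [0.5238 0.1961 0.2263] az -1.7383 tz [-0.0121 -0.0047 -0.9999] t 19.22 q [ 0.2262 -0.0918  1.7639 -0.0019  1.4823  1.9647] F [ 0.0107  0.0863 -0.4179] M [-0.0147 -0.0214  0.008 ] op 0.08533650152767691
```

step_arm:
  targets: [-0.006,-0.03,0.0,-0.1,-0.0115,-0.063,0.01,-0.211,-0.0115,-0.063,0.03,-0.211,-0.0115,-0.063,0.05,-0.211,-0.0115,-0.063,0.065,-0.211,-0.0115,-0.063,0.069,-0.211,-0.0115,-0.063,0.069,-0.211]

```text
t: 19.8
tool_pos: [0.5852, 0.1963, 0.1533]
tool_rot: [2.257, -2.161, -0.014]
contact_force: [-0.1, 0.4, 0.1]
opening: 0.0853
```

step_arm:
  targets: [0,0,0,0,0,0,0,0,0,0,0,0,0,0,0,0,0,0,0,0,0,0,0,0,0,0,0,0,0,0,0,0]
  grip: 0.0
  force: 60

```text
t: 20.47
tool_pos: [0.5855, 0.1966, 0.1542]
tool_rot: [2.258, -2.162, -0.013]
contact_force: [-0.8, -0.4, 3.2]
opening: 0.0069
```

```bash
python3 plan.py 0.587 0.1966 0.156 -1.527;  python3 - <<'E'
from look import *
a=shot('scene','s10');b=shot('top','t10')
c=cv2.resize(a['color'][110:190,320:420],None,fx=6,fy=6,interpolation=2)
cv2.imwrite('pics/c10.png',c[:,:,::-1])
E
```

```text
rel [ 0.     -0.0015 -0.0018 -0.0001] | pos [0.5855 0.1966 0.1542] az -1.5271 tz [-0.0166 -0.0052 -0.9998] t 20.47 q [ 0.2042  0.1045  1.6896 -0.0017  1.3648  1.7318] F [-0.8002 -0.3884  3.1639] M [0.1559 0.2164 0.0237] op 0.006933239943975743
```

View pics/c10.png

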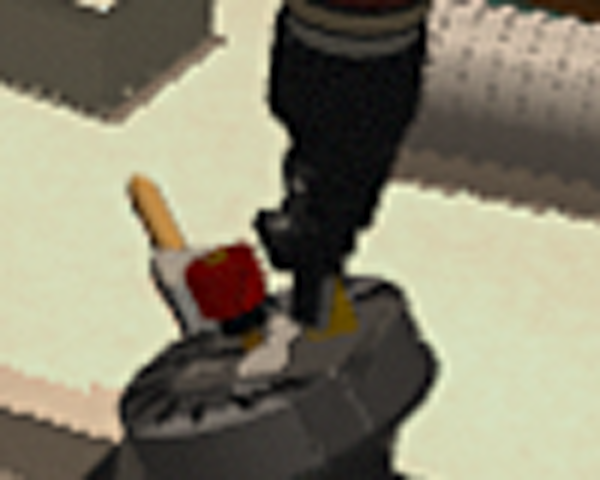

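```bash
python3 - <<'E'
from plan import *; from fit import Rt
np.set_printoptions(precision=4,suppress=True)
o=monitor.get_obs();R=Ro.from_rotvec(o['tool_rot']).as_matrix();U=Rt(.044)
for v in((0,0,.0085),(.01,0,.0087),(.03,0,.0087),(.065,0,.0087),(.065,0,.05)): print(v,R.T@U@np.array(v))
E
```

```text
(0, 0, 0.0085) [ 0.      0.0044 -0.0073]
(0.01, 0, 0.0087) [ 0.0001 -0.0041 -0.0126]
(0.03, 0, 0.0087) [ 0.0001 -0.0212 -0.0229]
(0.065, 0, 0.0087) [ 0.0002 -0.0513 -0.0409]
(0.065, 0, 0.05) [ 0.0003 -0.03   -0.0763]
```

step_arm:
  targets: [0,0,0,0,0,0.002,-0.0035,0,0,0.0041,-0.0074,0,0,0.0041,-0.0074,0,0,0.0041,-0.0074,0]
  force: 110

```text
t: 20.98
tool_pos: [0.5812, 0.1963, 0.1616]
tool_rot: [2.258, -2.162, -0.013]
contact_force: [0.1, 0.8, 0.3]
opening: 0.0057
```

```bash
python3 plan.py 0.587 0.1966 0.156 -1.527;  python3 - <<'E'
from look import *
a=shot('scene','s11');b=shot('top','t11')
c=cv2.resize(a['color'][130:190,330:410],None,fx=8,fy=8,interpolation=2)
cv2.imwrite('pics/c11.png',c[:,:,::-1])
E
```

```text
rel [-0.     -0.0059  0.0055 -0.0001] | pos [0.5812 0.1963 0.1616] az -1.5271 tz [-0.0171 -0.0054 -0.9998] t 20.98 q [ 0.2054  0.0889  1.6935 -0.0018  1.377   1.7329] F [0.0816 0.7958 0.3225] M [ 0.0172 -0.084  -0.0034] op 0.005691939853061036
```

View pics/c11.png

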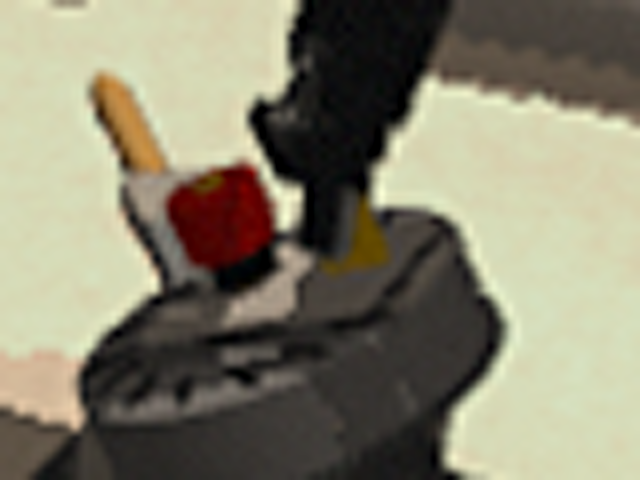

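The plate is lifted parallel to the face, with a dark gap visible under its near edge at crop (300,350). Next I draw it uphill.

step_arm:
  targets: [0,-0.0085,-0.0052,0,0,-0.017,-0.0103,0,0,-0.0257,-0.0155,0,0,-0.0343,-0.0207,0,0,-0.0428,-0.0258,0,0,-0.0514,-0.031,0,0,-0.06,-0.0362,0,0,-0.06,-0.0362,0]

```text
t: 21.75
tool_pos: [0.6445, 0.1991, 0.1984]
tool_rot: [2.259, -2.164, -0.01]
contact_force: [-1.3, 0.3, -1.2]
opening: 0.0058
```

```bash
python3 plan.py 0.587 0.1966 0.156 -1.527;  python3 - <<'E'
from look import *
a=shot('scene','s12');b=shot('top','t12')
c=cv2.resize(a['color'][110:190,320:420],None,fx=6,fy=6,interpolation=2)
cv2.imwrite('pics/c12.png',c[:,:,::-1])
c=cv2.resize(b['color'][150:230,180:280],None,fx=6,fy=6,interpolation=2)
cv2.imwrite('pics/d12.png',c[:,:,::-1])
E
```

```text
rel [-0.0001  0.057   0.0432 -0.0007] | pos [0.6445 0.1991 0.1984] az -1.5277 tz [-0.0136 -0.0049 -0.9999] t 21.75 q [ 0.1903  0.1971  1.5111 -0.0022  1.4477  1.7184] F [-1.3321  0.2634 -1.174 ] M [ 0.0419 -0.0327  0.0488] op 0.005750694162485699
```

View pics/c12.png

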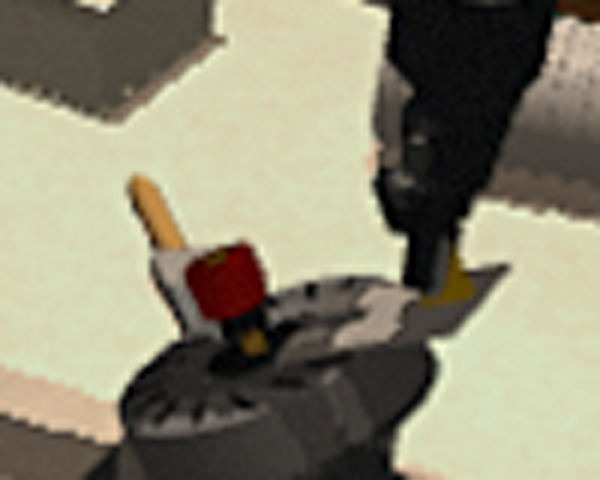

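View pics/d12.png

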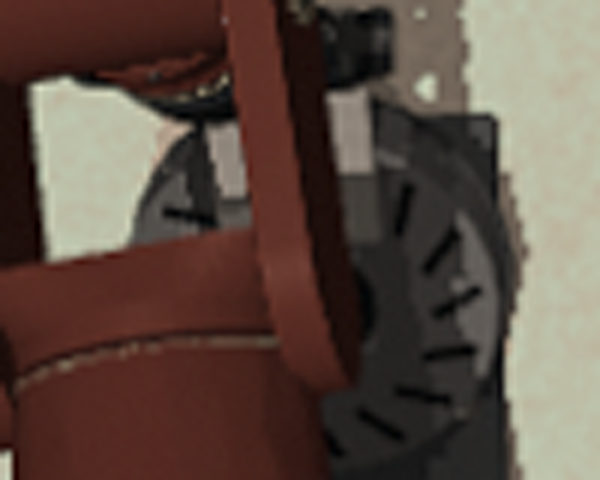

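The cover is clear: the stud stands alone at crop (255,340) and the plate is held uphill of it, still tilted. I'll lift it and carry it to the tray.

```bash
python3 plan.py 0.65 0.199 0.275 -1.515
```

```text
rel [ 0.0008 -0.0061 -0.0783 -0.0124] | pos [0.6425 0.1991 0.1968] az -1.5274 tz [-0.0168 -0.0053 -0.9998] t 21.85 q [ 0.1908  0.1959  1.5151 -0.002   1.4481  1.7185] F [-0.7189  0.5413 -0.4225] M [-0.0219 -0.0388 -0.0154] op 0.005733652248340432
```

step_arm:
  targets: [0,0,-0.015,0,0,0,-0.03,0,0,0,-0.045,0,0,0,-0.06,0,0,0,-0.072,0,0,0,-0.076,0,0,0,-0.076,0]

```text
t: 22.43
tool_pos: [0.6447, 0.1997, 0.2758]
tool_rot: [2.261, -2.164, -0.009]
contact_force: [0.1, 0.7, 0.4]
opening: 0.0062
```

```bash
python3 plan.py 0.546 -0.172 0.2 -1.515
```

```text
rel [ 0.3668  0.1137  0.0787 -0.0123] | pos [0.6447 0.1997 0.2758] az -1.5273 tz [-0.0126 -0.0045 -0.9999] t 22.43 q [ 0.1911  0.1555  1.4289 -0.002   1.5704  1.7185] F [0.148  0.7103 0.3621] M [-0.0072  0.0178 -0.0077] op 0.006154049879690452
```

step_arm:
  targets: [0.02,0.008,0,0,0.05,0.018,0,0,0.085,0.03,0,-0.005,0.12,0.04,0,-0.01,0.155,0.05,0,-0.012,0.19,0.06,0,-0.012,0.225,0.07,0,-0.012,0.26,0.082,0,-0.012,0.295,0.095,0.01,-0.012,0.33,0.105,0.02,-0.012,0.36,0.113,0.03,-0.012,0.367,0.1137,0.04,-0.012]

```text
t: 23.43
tool_pos: [0.5448, -0.1758, 0.2373]
tool_rot: [2.267, -2.154, -0.01]
contact_force: [0.1, -0.0, -0.2]
opening: 0.0051
```

step_arm:
  targets: [0,0,0.02,0,0,0,0.03,0,0,0,0.03,0]

```text
t: 23.68
tool_pos: [0.5423, -0.1747, 0.2029]
tool_rot: [2.266, -2.153, -0.022]
contact_force: [-0.1, 0.4, -1.3]
opening: 0.0061
```

```bash
python3 plan.py 0.546 -0.172 0.07 -1.515;  python3 - <<'E'
from look import *
np.set_printoptions(precision=4,suppress=True)
a=shot('scene','s13');b=shot('top','t13')
c=cv2.resize(a['color'][120:320,180:400],None,fx=3,fy=3,interpolation=2)
cv2.imwrite('pics/c13.png',c[:,:,::-1])
for k in('cover_tab','cover_mid'):
  ra=imaging.mark_of(k,a);rb=imaging.mark_of(k,b);print(k,ra and ra[0],rb and rb[0])
  if ra and rb: print(tri(a,ra[0]['uv'],b,rb[0]['uv']))
E
```

```text
rel [-0.0027 -0.0067  0.1328 -0.0049] | pos [ 0.5423 -0.1747  0.2029] az -1.5199 tz [-0.0212 -0.002  -0.9998] t 23.68 q [-0.437  -0.0461  1.7599 -0.0109  1.4462  1.0843] F [-0.1327  0.4243 -1.2567] M [ 0.0398  0.0004 -0.0139] op 0.00606482038452802
cover_tab {'uv': [285.3, 263.4], 'score': 0.69} {'uv': [225.5, 201.2], 'score': 0.71}
[ 0.4755  0.1207 -0.2346]
cover_mid {'uv': [278.0, 217.7], 'score': 0.75} {'uv': [376.3, 213.8], 'score': 0.53}
[ 0.5221 -0.1836  0.1774]
```

View pics/c13.png

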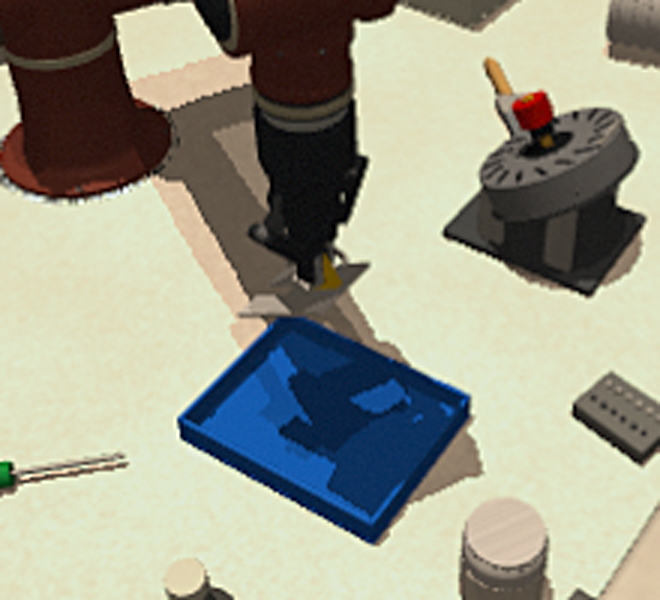

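The cover is in the grip over the tray, tab at crop (330,272), still tilted about 30°. The blower is empty with the nut up. I'm lowering now.

step_arm:
  targets: [-0.0027,-0.0067,0.03,0,-0.0027,-0.0067,0.06,0,-0.0027,-0.0067,0.085,0,-0.0027,-0.0067,0.105,0,-0.0027,-0.0067,0.12,0,-0.0027,-0.0067,0.128,0,-0.0027,-0.0067,0.13,0,-0.0027,-0.0067,0.13,0]

```text
t: 24.65
tool_pos: [0.5505, -0.1734, 0.0791]
tool_rot: [2.269, -2.154, -0.006]
contact_force: [0.4, -0.2, -0.8]
opening: 0.0056
```

```bash
python3 plan.py 0.546 -0.172 0.056 -1.515;  python3 - <<'E'
from look import *
np.set_printoptions(precision=4,suppress=True)
a=shot('scene','s14')
c=cv2.resize(a['color'][170:310,220:360],None,fx=4,fy=4,interpolation=2)
cv2.imwrite('pics/c14.png',c[:,:,::-1])
E
```

```text
rel [-0.0018  0.0042  0.0232 -0.0034] | pos [ 0.5505 -0.1734  0.0791] az -1.5184 tz [-0.0119 -0.0067 -0.9999] t 24.65 q [-0.4286  0.0887  1.8415 -0.0118  1.2194  1.0939] F [ 0.4238 -0.2484 -0.7706] M [-0.0255 -0.023  -0.0061] op 0.0056412480821411105
```

View pics/c14.png

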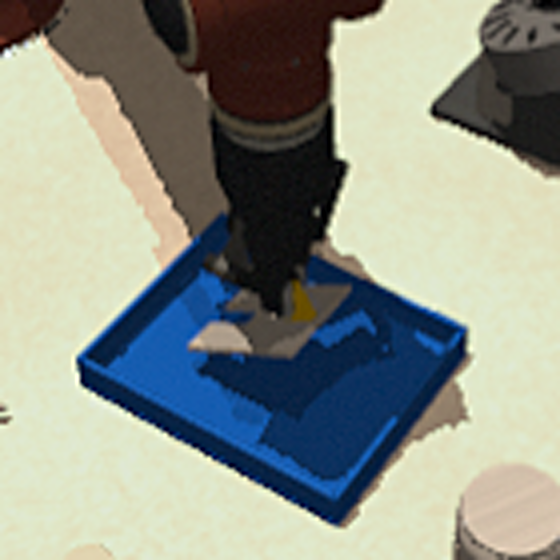

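step_arm:
  targets: [0,0,0.01,0,0,0,0.018,0,0,0,0.022,0,0,0,0.022,0,0,0,0.022,0]

```text
t: 25.12
tool_pos: [0.5505, -0.1737, 0.0575]
tool_rot: [2.269, -2.154, -0.005]
contact_force: [-0.3, -0.3, -0.3]
opening: 0.0059
```

```bash
python3 plan.py 0.571 -0.172 0.0155 -1.515
```

```text
rel [-0.0009 -0.021   0.0418 -0.0036] | pos [ 0.5505 -0.1737  0.0575] az -1.5186 tz [-0.0114 -0.0069 -0.9999] t 25.12 q [-0.4292  0.117   1.8516 -0.0119  1.1805  1.094 ] F [-0.278  -0.3261 -0.3112] M [-0.0121 -0.0391  0.0336] op 0.0059416835474287045
```

Just above contact. I'll ease the grip to 25 N and rotate the plate flat by moving down and uphill.

step_arm:
  targets: [0,0,0.002,0,0,-0.003,0.007,0,0,-0.007,0.012,0,0,-0.011,0.017,0,0,-0.014,0.022,0,0,-0.017,0.027,0,0,-0.019,0.031,0,0,-0.02,0.034,0,0,-0.02,0.034,0]
  force: 25

```text
t: 25.87
tool_pos: [0.5731, -0.174, 0.0263]
tool_rot: [2.271, -2.155, 0.003]
contact_force: [2.9, 0.0, 8.1]
opening: 0.0057
```

```bash
python3 plan.py 0.571 -0.172 0.0155 -1.515;  python3 - <<'E'
from look import *
np.set_printoptions(precision=4,suppress=True)
a=shot('scene','s15')
c=cv2.resize(a['color'][170:310,220:360],None,fx=4,fy=4,interpolation=2)
cv2.imwrite('pics/c15.png',c[:,:,::-1])
E
```

```text
rel [-0.0022  0.0019  0.0108 -0.0034] | pos [ 0.5731 -0.174   0.0263] az -1.5184 tz [-0.0061 -0.0091 -0.9999] t 25.87 q [-0.4139  0.2042  1.8133 -0.012   1.126   1.1097] F [2.9034 0.0396 8.1494] M [ 0.0587  0.3194 -0.0023] op 0.005650536892554892
```

View pics/c15.png

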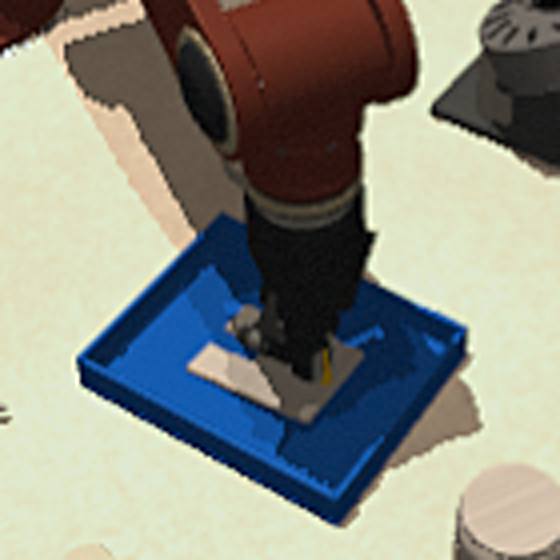

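step_arm:
  targets: [0,-0.0005,0.003,0,0,-0.001,0.006,0,0,-0.001,0.009,0,0,-0.001,0.011,0,0,-0.001,0.012,0,0,-0.001,0.012,0]
  force: 20

```text
t: 26.42
tool_pos: [0.577, -0.1753, 0.0179]
tool_rot: [2.272, -2.156, 0.012]
contact_force: [1.4, -0.3, 10.0]
opening: 0.0055
```

```bash
python3 plan.py 0.571 -0.172 0.0155 -1.515;  python3 - <<'E'
from look import *
np.set_printoptions(precision=4,suppress=True)
a=shot('scene','s16')
c=cv2.resize(a['color'][210:290,240:340],None,fx=7,fy=7,interpolation=2)
cv2.imwrite('pics/c16.png',c[:,:,::-1])
E
```

```text
rel [-0.0036  0.0058  0.0024 -0.0034] | pos [ 0.577  -0.1753  0.0179] az -1.5184 tz [-0.0007 -0.0114 -0.9999] t 26.42 q [-0.4133  0.2215  1.8094 -0.012   1.1068  1.1105] F [ 1.4338 -0.2756 10.0382] M [0.237  0.6055 0.0048] op 0.005546490063626064
```

View pics/c16.png

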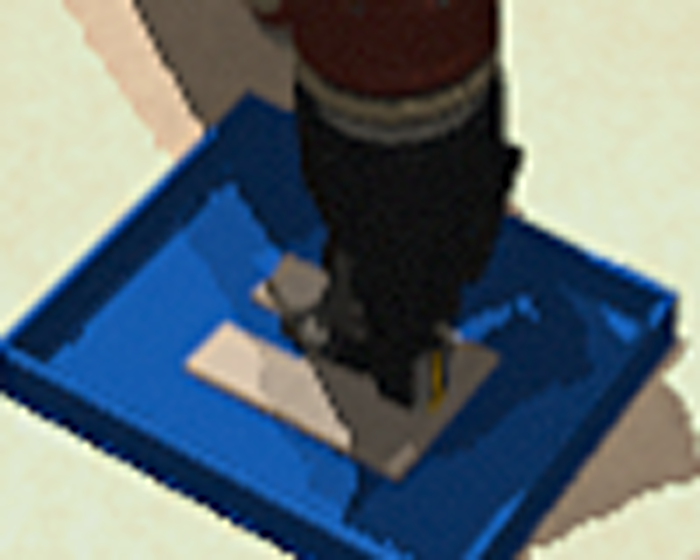

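Nearly flat. I'll press a little further and watch the force.

step_arm:
  targets: [0,0,0.002,0,0,0,0.005,0,0,0,0.007,0,0,0,0.007,0]

```text
t: 26.8
tool_pos: [0.5796, -0.176, 0.014]
tool_rot: [2.273, -2.159, 0.018]
contact_force: [0.0, 0.9, 7.6]
opening: 0.0057
```

```bash
python3 plan.py 0.571 -0.172 0.0155 -1.515
```

```text
rel [-0.0045  0.0083 -0.0016 -0.0043] | pos [ 0.5796 -0.176   0.014 ] az -1.5193 tz [ 0.0043 -0.0125 -0.9999] t 26.8 q [-0.4132  0.23    1.8071 -0.0109  1.0955  1.1111] F [0.0481 0.9462 7.5899] M [ 0.4051  0.158  -0.1636] op 0.005733393243789295
```

step_arm:
  targets: [0,0,0.002,0,0,0,0.004,0,0,0,0.005,0,0,0,0.005,0]

```text
t: 27.13
tool_pos: [0.5808, -0.1764, 0.0138]
tool_rot: [2.273, -2.159, 0.018]
contact_force: [-10.6, 5.3, 22.8]
opening: 0.0061
```

```bash
python3 plan.py 0.571 -0.172 0.0155 -1.515;  python3 - <<'E'
from look import *
np.set_printoptions(precision=4,suppress=True)
a=shot('scene','s17')
c=cv2.resize(a['color'][210:290,240:340],None,fx=7,fy=7,interpolation=2)
cv2.imwrite('pics/c17.png',c[:,:,::-1])
X=cloud(a)
P=X[205:310,230:345].reshape(-1,3);C=cv2.cvtColor(a['color'],cv2.COLOR_RGB2HSV)[205:310,230:345].reshape(-1,3)
k=(C[:,1]<80)&(P[:,2]<.06)&(abs(P[:,1]+.175)<.05)&(P[:,0]>.43)&(P[:,0]<.64)&(C[:,2]>60)
Q=P[k];print(len(Q),Q.min(0),Q.max(0));A=np.c_[Q[:,:2]-[.536,-.174],np.ones(len(Q))]
w=np.ones(len(Q),bool)
for _ in range(6):
    s=np.linalg.lstsq(A[w],Q[w,2],rcond=None)[0];w=abs(A@s-Q[:,2])<.004
print(s,w.sum())
E
```

```text
rel [-0.0049  0.0096 -0.0017 -0.0044] | pos [ 0.5808 -0.1764  0.0138] az -1.5194 tz [ 0.004  -0.0121 -0.9999] t 27.13 q [-0.413   0.2331  1.8037 -0.0107  1.0963  1.1112] F [-10.6271   5.2926  22.7511] M [ 1.065   2.0069 -0.0012] op 0.006092694322376781
461 [ 0.4834 -0.2175 -0.0005] [ 0.5972 -0.1371  0.0516]
[ 0.005  -0.041   0.0074] 424
```

View pics/c17.png

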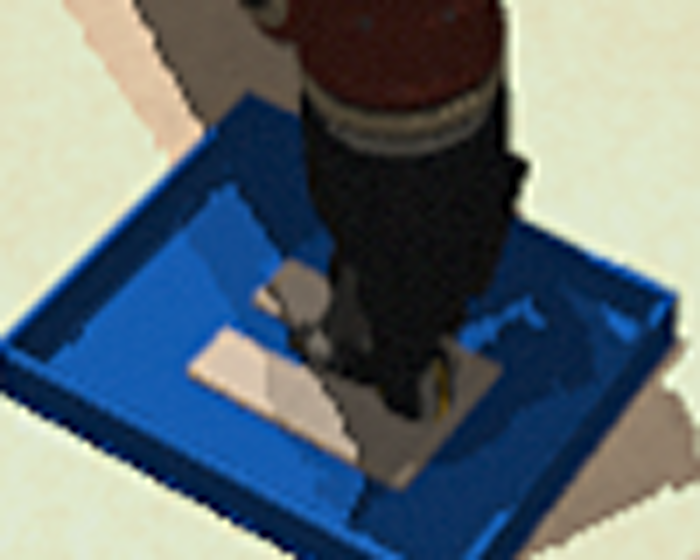

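The force rose to 23 N with no further motion and the plate plane fits with no slope along x, so it is flat on the floor. Releasing.

step_arm:
  targets: [0,0,0,0,0,0,0,0,0,0,0,0,0,0,0,0,0,0,0,0,0,0,0,0]
  grip: 0.05

```text
t: 27.68
tool_pos: [0.5804, -0.1762, 0.0131]
tool_rot: [2.273, -2.159, 0.016]
contact_force: [-0.8, 0.5, -0.5]
opening: 0.05
```

step_arm:
  targets: [0,0,-0.015,0,0,0,-0.04,0,0,0,-0.07,0,0,0,-0.1,0,0,0,-0.14,0,0,0,-0.18,0,0,0,-0.2,0,0,0,-0.2,0,0,0,-0.2,0]

```text
t: 28.43
tool_pos: [0.5805, -0.1742, 0.2148]
tool_rot: [2.274, -2.16, 0.021]
contact_force: [-0.2, 0.2, -0.7]
opening: 0.0503
```

```bash
python3 plan.py 0.571 -0.172 0.0155 -1.515;  python3 - <<'E'
from look import *
from fit import Rt
np.set_printoptions(precision=4,suppress=True)
a=shot('scene','s18');b=shot('top','t18')
X=cloud(a)
P=X[205:310,230:345].reshape(-1,3);C=cv2.cvtColor(a['color'],cv2.COLOR_RGB2HSV)[205:310,230:345].reshape(-1,3)
k=(C[:,1]<80)&(P[:,2]<.03)&(abs(P[:,1]+.175)<.05)&(P[:,0]>.43)&(P[:,0]<.64)&(C[:,2]>60)
Q=P[k];print(len(Q),Q.min(0),Q.max(0));A=np.c_[Q[:,:2]-[.536,-.174],np.ones(len(Q))]
w=np.ones(len(Q),bool)
for _ in range(6):
    s=np.linalg.lstsq(A[w],Q[w,2],rcond=None)[0];w=abs(A@s-Q[:,2])<.004
print(s,w.sum(),'rect',cv2.minAreaRect(Q[w][:,:2].astype(np.float32)*1000))
for p in(a,b):
  r=imaging.mark_of('cover_mid',p);print(r and (r[0],world(p,r[0]['uv'])))
O=np.array([.552,.195,.1195]);R=Rt(.044);h=cv2.cvtColor(a['color'],cv2.COLOR_RGB2HSV)
m=(np.linalg.norm(X-[.54,.195,.16],axis=-1)<.06)&(h[...,1]>140)&((h[...,0]<6)|(h[...,0]>174))
L=(X[m]-O)@R;print('nut',m.sum(),np.percentile(L[:,2],[3,20,50,80,97]))
c=cv2.resize(a['color'][110:330,180:440],None,fx=2.7,fy=2.7,interpolation=2)
cv2.imwrite('pics/c18.png',c[:,:,::-1])
E
```

```text
rel [-0.0054  0.0105  0.1992 -0.0044] | pos [ 0.5805 -0.1742  0.2148] az -1.5194 tz [ 0.0062 -0.0131 -0.9999] t 28.43 q [-0.4099  0.0125  1.6817 -0.0096  1.4365  1.1107] F [-0.2293  0.2349 -0.7477] M [-0.0023 -0.0197 -0.0101] op 0.050264615848202555
616 [ 0.4837 -0.2171  0.0002] [ 0.5963 -0.1389  0.0127]
[ 0.0119 -0.0461  0.0074] 586 rect ((540.5965576171875, -178.25), (110.5164794921875, 74.35379028320312), 2.6496639251708984)
({'uv': [287.4, 263.2], 'score': 0.6}, array([ 0.541 , -0.1837,  0.0071]))
({'uv': [368.2, 213.1], 'score': 0.57}, array([ 0.5279, -0.1877,  0.0052]))
nut 116 [0.028  0.0354 0.0448 0.0535 0.0548]
```

View pics/c18.png

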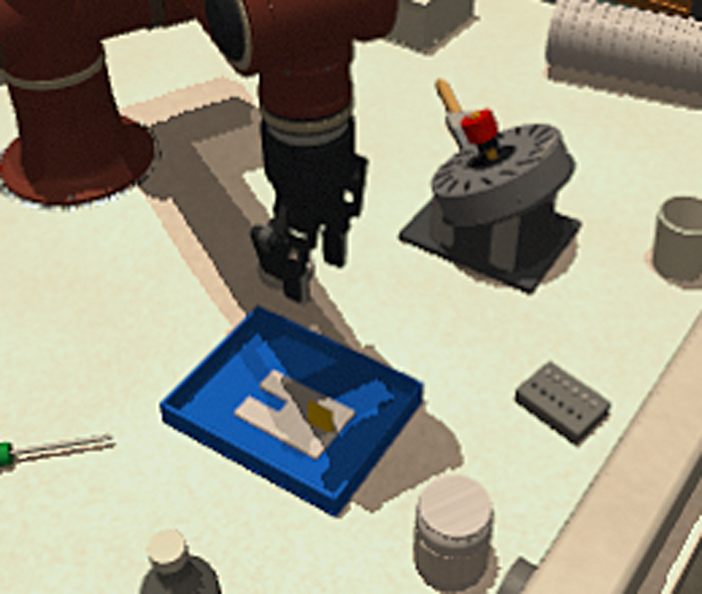

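The cover lies flat in the tray, tab up at crop (320,415), centred at about (0.541, -0.178). The nut is still up on the stud and the fingers are clear, so I'm handing in.

```bash
python3 - <<'E'
from station import ticket,monitor
print(monitor.get_obs()['contact_force']); print(ticket.finish_job())
E
```

```text
[-0.23786982  0.52623593 -0.59644856]
the job is handed in; nothing more can be done
None
```

The job is handed in at about 28.5 s, and as far as my checks show every step was met. No verdict is reported.

**Nut:** I turned it clockwise in four full strokes and one short one, until another 0.8 rad gave no further rise. It had climbed about 10 mm along the stud. The last picture still shows it at the end of its thread.

**Cover:** I lifted it about 8.5 mm by the tab, kept it parallel to the face and drew it about 74 mm uphill, clear of the stud. I then set it down in the fingers and pressed it flat on the tray floor before letting go.

**Last checks:**
- **Position:** the cover's centre is within about 5 mm of the tray's centre, tab up. Its top face measured about 7 mm above the worktop, against 9 mm expected, which fits the 2 mm camera calibration.
- **Robot:** the fingers are clear of everything and the contact force is near zero.
- **Bystanders:** the ones in the last crop look undisturbed. I did not measure their positions again.

**Disagreements:**
- **Tilt across the plate:** the depth fit showed about 0.045 rad sideways. I took that as camera bias because the plate was pressed against the floor with 23 N. Even if real, it is under the 0.1 rad limit.
- **Network positions:** the networks put the tray and the cover up to 14 mm off my own fits. Both stay well inside the allowed area.

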